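# Refill the emery-roll dispenser on the jeweller's bench

### The arm

A 6-joint arm with a two-finger parallel gripper is mounted at the origin on the work surface. World frame = base frame: x ahead of the robot, y to its left, z up, the work surface at z = 0. Lengths are in m, angles in rad, forces in N, time in s.
With the tool pointing down it reaches from about 0.375 to 0.9 m from the base axis. Payload 3.1 kg.
Tool frame: the origin (TCP) lies at the very end of the fingers, on their centre line; the grasp point (between the pads) lies 19 mm behind it; z points along the fingers, y is the line along which they close (so a half turn about z gives the same grasp; the last joint's range is limited). The gripper opens to 87 mm and grips with 3 to 60 N. Pads are 19 mm wide; open, the fingers measure 117 mm over their backs; the gripper's body (75 mm by 190 mm) begins 51 mm behind the grasp point.
Start: joints at [0.989, 0.527, 1.433, -0, 1.181, -0.178], TCP at [0.246, 0.575, 0.223] pointing down, gripper open.
Joint ranges: [-3.08, 3.08], [-0.75, 2.2], [0.22, 2.44], [-1.43, 4.57], [0, 2.65], [-2.85, 2.85]. Speed limits (rad/s): [2.79, 2.79, 3.14, 3.14, 3.14, 3.14].

### API

Orientations are given as [roll, pitch, yaw] about the fixed x, y, z axes, in that order (R = Rz(yaw) Ry(pitch) Rx(roll)).
In Python, from station import get_obs, capture, finish_job, look_for, masks_of gives the robot as it stands.
- The arm moves only by the tool carry_out, never from a script. Its argument "moves" is a list of rows, each a list of 6 numbers: the shift along the world's x, y, z as a fraction of full scale, then the turn, a rotation vector about the world's x, y, z as a fraction of full scale. A call has exactly 5 rows; each row shifts and turns the commanded pose from where the row before left it; what a row does not reach is not made up. Full scale, the value 1, is 0.04 m for a shift and 4 degrees for a turn. A row lasts 1/10 s, in which the tool goes at most 50 mm and 8.59 degrees, less where a joint would pass 70% of its speed; a pose out of reach is approached as far as the arm can. A call with a number of a shift or a turn outside -1 to 1 is refused whole. A call with a gripper value outside its range is refused whole. "jaw" is the opening, from -1 (shut) to 1 (fully open), set as the call begins (left out, the last holds). The fingers move at their own pace and stop on an object; "squeeze" is the grip in N (left out, the last holds). Time passes only in rows, so rows that do not move let the fingers close, or fill a call up. It gives the time, the measured TCP pose, the force, the opening and the grip force at its end, in the units of the state.
- get_obs(): the state, without advancing time (a new reading comes with each control period).
- capture(name): name is "side" or "top"; returns a dict with "img" (420x560x3 uint8, red, green, blue), "mtx" (3x3 intrinsics, pixels), "eye" and "attitude" of the camera in the world. Camera axes: x right, y up, looking along -z (the intrinsics and any distortion apply to the point x, -y, -z); pixel columns grow to the right and rows downward; lengths in m; the calibration is good to about 2 mm. A picture is of the moment at which its call begins. There is no depth.
- finish_job(): hands the job in; it is judged then, once.
Trained networks look in a picture, given as the dict that the camera call returned (one of the last four; its "shot" number tells which), for a name from the list of things; names that differ only in an ending like _2 or _b are one class to them, and where a whole thing is asked for, a point or a joint stands for the part that bears it (a point fixed in the world has none). Each returns a list of dicts, best first, with "score" (0 to 1); they miss things now and then, are a little off and sometimes report something else, mostly with a low value. They report only what shows in the picture. A call takes as long as a camera call.
- look_for(picture, name): "bbox" ([left, top, right, bottom] in pixels, round what is visible of it).
- masks_of(picture, name): "region" (420x560 bool, what is visible of it) and "bbox" ([left, top, right, bottom] in pixels, round what is visible of it).
The state is a dict: "time": time; "qpos": joint angles; "dq": joint speeds; "joint_efforts": joint torques, N m; "position": TCP position; "tool_rot": TCP orientation; "wrist_force": force on the tool from outside, world axes, zero at the start; "ft_torque": the same for the moment, N m; "width": finger opening in m; "gripper_force": force on a finger pad.
Only numpy, scipy, OpenCV 4.12 (cv2) and the standard library are available. Lean on these libraries where they do the work, as an engineer would, in place of code of your own. Each camera call takes 0.05 s, during which the arm holds its last target. There are 200 camera calls.

### The job

Refill the emery-roll dispenser: first swing its brake lever from locked all the way to the released end, and only then lift the spent bare cardboard cores off the spindles and put them all in the scrap tray, and slide every fresh emery roll from the bench fully home onto a spindle of its own. With all that done and the brake still released, set the lever pointing at the middle of the three marks. Leave the flux jar, the hammer and the soldering brick where they are.

Things in the scene. Friction and masses are not known exactly. Their poses are not given: they have to be found in the camera images.
- dispenser: Fixed dispenser: grey plate 120 (its x) by 480 (its y) by 20 mm thick, four upright steel spindles in a row along its y and a brake lever at its -y end. Origin on the plate's underside (bench level); the plate spans x -60 to +60 mm and y -270 to +210 mm in its frame; z up. It stands at a varying place and yaw.
- seatedA (a point): Point on the axis of spindle A (plate y = +170 mm), 22 mm above its seat: where the middle of a roll lies when it is fully home. The seat is a collar 40 mm wide, 28 mm above the bench; the spindle is 14 mm in diameter and rises 59 mm above the seat, with a round tip.
- seatedB (a point): Point on the axis of spindle B (plate y = +90 mm), 22 mm above its seat: where the middle of a roll lies when it is fully home. The seat is a collar 40 mm wide, 28 mm above the bench; the spindle is 14 mm in diameter and rises 59 mm above the seat, with a round tip.
- seatedC (a point): Point on the axis of spindle C (plate y = +10 mm), 22 mm above its seat: where the middle of a roll lies when it is fully home. The seat is a collar 40 mm wide, 28 mm above the bench; the spindle is 14 mm in diameter and rises 59 mm above the seat, with a round tip.
- seatedD (a point): Point on the axis of spindle D (plate y = -70 mm), 22 mm above its seat: where the middle of a roll lies when it is fully home. The seat is a collar 40 mm wide, 28 mm above the bench; the spindle is 14 mm in diameter and rises 59 mm above the seat, with a round tip.
- brake_hinge (a point): The vertical hinge axis of the brake lever, at the plate's top face (20 mm above the bench).
- brake (a joint): Angle of the brake lever about its vertical hinge, rad: 0 = released end stop (lever points to the -x and -y side of the plate, away from the spindles), 0.7 = middle mark (lever points along the plate's -x), 1.4 = locked end stop (towards the spindles). It grows clockwise seen from above. Light friction; it stays where it is left.
- brake_knob (a point): Centre of the top of the lever's upright round black knob, 80 mm above the bench. The knob is 18 mm in diameter and its free grip height is 46 mm; its axis is 60 mm from the hinge. Below it is the flat lever arm, 10 mm wide, whose end points at the marks.
- run_mark (a point): The middle one of three short white marks on the plate, 81 mm from the hinge: the lever must point at it at the end (joint value 0.7).
- rollA: Fresh roll of brown emery paper standing on end on the bench: outer diameter 54 mm, bore 20 mm, height 44 mm. Origin on its axis half-way up (22 mm from either end), z along the axis. May be absent.
- rollB: Fresh roll of brown emery paper standing on end on the bench: outer diameter 54 mm, bore 20 mm, height 44 mm. Origin on its axis half-way up (22 mm from either end), z along the axis. May be absent.
- rollC: Fresh roll of brown emery paper standing on end on the bench: outer diameter 54 mm, bore 20 mm, height 44 mm. Origin on its axis half-way up (22 mm from either end), z along the axis. May be absent.
- rollD: Fresh roll of brown emery paper standing on end on the bench: outer diameter 54 mm, bore 20 mm, height 44 mm. Origin on its axis half-way up (22 mm from either end), z along the axis. May be absent.
- coreA: Spent bare cardboard core, at the start on spindle A: tube of outer diameter 30 mm, bore 20 mm, height 44 mm. Origin on its axis half-way up (22 mm from either end), z along the axis. May be absent.
- coreB: Spent bare cardboard core, at the start on spindle B: tube of outer diameter 30 mm, bore 20 mm, height 44 mm. Origin on its axis half-way up (22 mm from either end), z along the axis. May be absent.
- coreC: Spent bare cardboard core, at the start on spindle C: tube of outer diameter 30 mm, bore 20 mm, height 44 mm. Origin on its axis half-way up (22 mm from either end), z along the axis. May be absent.
- coreD: Spent bare cardboard core, at the start on spindle D: tube of outer diameter 30 mm, bore 20 mm, height 44 mm. Origin on its axis half-way up (22 mm from either end), z along the axis. May be absent.
- scrap_tray: Fixed open steel scrap tray, outside 140 (its x) by 200 (its y) mm, 35 mm high, walls and floor 4 mm. Origin in the centre of its underside.
- flux_jar: Bystander: amber glass jar with black lid, 52 mm in diameter, 65 mm high. Origin in the centre of its underside.
- chasing_hammer: Bystander: hammer lying on the bench, 240 mm long, about 80 mm across the head. Origin near its middle, x along it.
- solder_brick: Bystander: white soldering brick 60 by 130 by 30 mm, lying flat. Origin in the centre of its underside.

How it is judged:
On the way, in this order (a step that is already met when the one before it is completed fails the run):
1. The brake lever is at its released end while the spent cores are still on their spindles and the rolls still on the bench (value of joint brake below 0.12 rad and distance between coreA and seatedA below 0.02 m and distance between coreB and seatedB below 0.02 m and distance between coreC and seatedC below 0.02 m and distance between coreD and seatedD below 0.02 m and height (world z) of each of rollA, rollB, rollC, rollD below 0.04 m), for 0.2 s.
2. With the brake still released, every core is in the tray and every roll is home on a spindle (value of joint brake below 0.15 rad and x of coreA in the frame of scrap_tray between -0.066 and 0.066 m and y of coreA in the frame of scrap_tray between -0.096 and 0.096 m and z of each of coreA, coreB, coreC, coreD in the frame of scrap_tray below 0.045 m and x of coreB in the frame of scrap_tray between -0.066 and 0.066 m and y of coreB in the frame of scrap_tray between -0.096 and 0.096 m and x of coreC in the frame of scrap_tray between -0.066 and 0.066 m and y of coreC in the frame of scrap_tray between -0.096 and 0.096 m and x of coreD in the frame of scrap_tray between -0.066 and 0.066 m and y of coreD in the frame of scrap_tray between -0.096 and 0.096 m and (distance between rollA and seatedA below 0.007 m or distance between rollA and seatedB below 0.007 m or distance between rollA and seatedC below 0.007 m or distance between rollA and seatedD below 0.007 m) and angle between the z axis of each of rollA, rollB, rollC, rollD and the z axis of dispenser, either way round below 0.1 rad and (distance between rollB and seatedA below 0.007 m or distance between rollB and seatedB below 0.007 m or distance between rollB and seatedC below 0.007 m or distance between rollB and seatedD below 0.007 m) and (distance between rollC and seatedA below 0.007 m or distance between rollC and seatedB below 0.007 m or distance between rollC and seatedC below 0.007 m or distance between rollC and seatedD below 0.007 m) and (distance between rollD and seatedA below 0.007 m or distance between rollD and seatedB below 0.007 m or distance between rollD and seatedC below 0.007 m or distance between rollD and seatedD below 0.007 m)), for 0.2 s.
At the end, for the whole second after the job is handed in: Every core lies in the tray (middle within the walls, under 45 mm above the bench), every roll is home on a spindle (middle within 7 mm of the seated point, upright to 0.1 rad), the lever is at 0.7 rad give or take 0.12, all at rest (value of joint brake between 0.58 and 0.82 rad and x of coreA in the frame of scrap_tray between -0.066 and 0.066 m and y of coreA in the frame of scrap_tray between -0.096 and 0.096 m and z of each of coreA, coreB, coreC, coreD in the frame of scrap_tray below 0.045 m and x of coreB in the frame of scrap_tray between -0.066 and 0.066 m and y of coreB in the frame of scrap_tray between -0.096 and 0.096 m and x of coreC in the frame of scrap_tray between -0.066 and 0.066 m and y of coreC in the frame of scrap_tray between -0.096 and 0.096 m and x of coreD in the frame of scrap_tray between -0.066 and 0.066 m and y of coreD in the frame of scrap_tray between -0.096 and 0.096 m and (distance between rollA and seatedA below 0.007 m or distance between rollA and seatedB below 0.007 m or distance between rollA and seatedC below 0.007 m or distance between rollA and seatedD below 0.007 m) and angle between the z axis of each of rollA, rollB, rollC, rollD and the z axis of dispenser, either way round below 0.1 rad and (distance between rollB and seatedA below 0.007 m or distance between rollB and seatedB below 0.007 m or distance between rollB and seatedC below 0.007 m or distance between rollB and seatedD below 0.007 m) and (distance between rollC and seatedA below 0.007 m or distance between rollC and seatedB below 0.007 m or distance between rollC and seatedC below 0.007 m or distance between rollC and seatedD below 0.007 m) and (distance between rollD and seatedA below 0.007 m or distance between rollD and seatedB below 0.007 m or distance between rollD and seatedC below 0.007 m or distance between rollD and seatedD below 0.007 m) and linear speed of each of coreA, coreB, coreC, coreD, rollA, rollB, rollC, rollD below 0.03 m/s); the robot touches nothing.
It fails at once if the amber flux jar is moved more than 3 cm (distance of flux_jar from where it was at the start of the episode above 0.03 m).
It fails at once if the chasing hammer is moved more than 3 cm (distance of chasing_hammer from where it was at the start of the episode above 0.03 m).
It fails at once if the soldering brick is moved more than 3 cm (distance of solder_brick from where it was at the start of the episode above 0.03 m).
Of coreA, coreB, coreC, coreD only 2 to 3 are there at a start; the rules pass over those that are not, and their reading is None.
Of rollA, rollB, rollC, rollD only 3 to 4 are there at a start; the rules pass over those that are not, and their reading is None.
At some moment in a run one of rollA, rollB, rollC, rollD may be knocked a few centimetres aside while the robot is not near it.
Once in a run the grip may slacken for a moment while it holds something.
It also fails if it takes over 210 s, if anything falls off the work surface, if the arm or the gripper's body presses on something with over 40 N, if the wrist force passes 120 N, or if a joint passes its speed limit or range.

## Working session

There is one attempt and no reset: what is moved stays moved. The work goes in short steps, Python scripts to look and compute and a tool call to move; the robot and the scene stay as the last step left them, time stands still between calls to the robot, and variables do not carry over. Pictures are saved under pics/ and viewed, at most 14 in all, crops included, and the job is handed in when it is done.

Besides the shell and the picture viewer there is one more tool, called by a JSON object that holds its "op" and its "data", one argument or row to a line. carry_out: Moves the arm, as the interface text tells. Its arguments: {"type":"object","properties":{"moves":{"type":"array","items":{"type":"array","items":{"type":"number","minimum":-1,"maximum":1}}},"jaw":{"type":"number"},"squeeze":{"type":"number"}},"required":["moves"]}

```bash
mkdir -p pics; ls; python3 - <<'E'
from station import *
import cv2
print(get_obs())
for n in("side","top"):
    p=capture(n); cv2.imwrite(f"pics/{n}0.png",p["img"][...,::-1]); print({k:v for k,v in p.items() if k!="img"})
    for o in["dispenser","rollA","coreA","scrap_tray","brake_knob","brake","flux_jar","chasing_hammer","solder_brick"]:
        print(n,o,[(d["bbox"],round(d["score"],2)) for d in look_for(p,o)])
E
```

```text
pics
{'time': 0.0, 'qpos': array([ 9.88474440e-01,  5.28477433e-01,  1.43388986e+00, -2.20369181e-05,
        1.18142168e+00, -1.78535335e-01]), 'dq': array([-3.21476847e-03,  1.14650760e-03,  1.17087417e-03, -8.06662270e-04,
       -2.07057096e-04,  3.73340064e-05]), 'joint_efforts': array([-1.65783540e-04, -4.40053332e+01, -1.76590651e+01,  6.33148570e-02,
        5.84352377e-02, -1.62043771e-04]), 'position': array([0.24515206, 0.57411295, 0.22156869]), 'tool_rot': array([-3.13942763e+00, -3.69995711e-04,  2.73781409e+00]), 'wrist_force': array([-0.00229743,  0.13697134,  0.05702958]), 'ft_torque': array([ 0.00321755, -0.03410664,  0.01594828]), 'gripper_force': 0.0, 'width': 0.08715922852066986}
{'mtx': array([[404.41757981,   0.        , 276.54877382],
       [  0.        , 404.41757981, 199.7399488 ],
       [  0.        ,   0.        ,   1.        ]]), 'eye': array([ 0.06663019, -0.72185255,  0.53224005]), 'attitude': array([ 1.09177826,  0.00185267, -0.62245688]), 'shot': 1}
side dispenser [([219.9, 164.5, 351.0, 281.6], 0.72)]
side rollA [([318.2, 305.7, 349.3, 341.2], 0.93)
[... 594 characters left out ...]
6177806],
       [  0.        ,   0.        ,   1.        ]]), 'eye': array([ 0.44744826, -0.03680174,  1.06591099]), 'attitude': array([ 0.13268557,  0.00250072, -1.59504627]), 'shot': 2}
top dispenser [([164.5, 179.8, 358.8, 251.5], 0.73), ([218.9, 267.2, 245.3, 293.2], 0.43)]
top rollA [([401.6, 255.6, 426.2, 280.8], 0.79), ([165.9, 180.1, 362.0, 246.6], 0.53)]
top coreA []
top scrap_tray [([98.7, 264.8, 186.0, 327.7], 0.64)]
top brake_knob [([315.3, 203.0, 344.3, 233.5], 0.81)]
top brake [([319.4, 197.9, 338.3, 232.9], 0.73)]
top flux_jar [([165.6, 183.0, 363.5, 250.0], 0.17)]
top chasing_hammer [([90.4, 131.9, 130.6, 229.8], 0.89)]
top solder_brick [([207.8, 134.2, 268.9, 163.1], 0.98)]
```

View pics/top0.png

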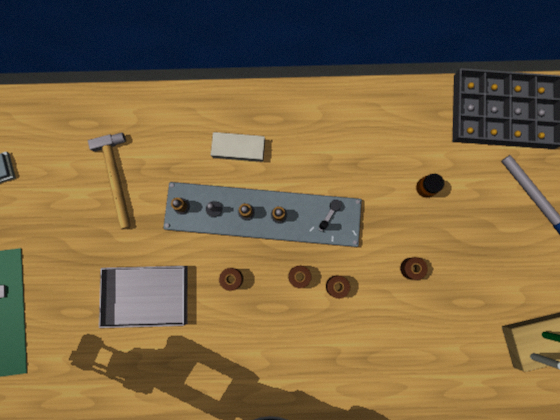

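View pics/side0.png

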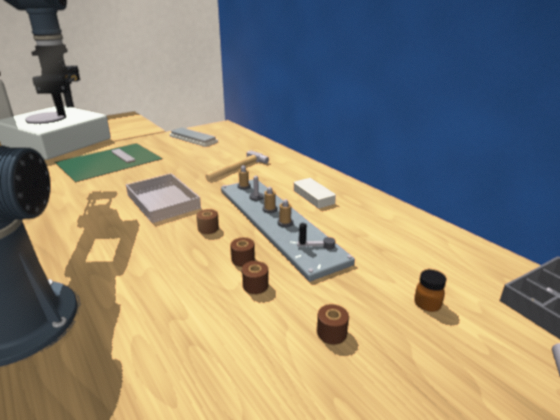

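The top view shows cores on A (178,204), C (246,210) and D (279,213). B (213,208) is bare. The rolls are at (231,279), (300,276), (339,287) and (415,268). The lever hinge is near (336,206) with the knob at (323,226), and the tray is at (144,296). I'll zoom in to measure.

```bash
cat > h.py <<'E'
import numpy as np, cv2
from scipy.spatial.transform import Rotation as R
from scipy.optimize import least_squares
from station import *
def M(p): return R.from_euler('xyz',p["attitude"]).as_matrix()
def proj(p,P):
    c=(np.atleast_2d(P)-p["eye"])@M(p); q=np.c_[c[:,0],-c[:,1],-c[:,2]]@p["mtx"].T
    return q[:,:2]/q[:,2:]
def unproj(p,uv,z):
    uv=np.atleast_2d(uv); d=np.c_[uv,np.ones(len(uv))]@np.linalg.inv(p["mtx"]).T
    d=(d*[1,-1,-1])@M(p).T
    return p["eye"]+d*((z-p["eye"][2])/d[:,2])[:,None]
E
python3 - <<'E'
from h import *
p=capture("top"); q=capture("side")
cv2.imwrite("pics/c1.png",cv2.resize(p["img"][165:300,160:360],None,fx=4,fy=4,interpolation=cv2.INTER_CUBIC)[...,::-1])
cv2.imwrite("pics/c2.png",cv2.resize(q["img"][160:350,215:365],None,fx=3.1,fy=3.1,interpolation=cv2.INTER_CUBIC)[...,::-1])
for n in["rollA","coreA","scrap_tray","dispenser"]:
  for c in(p,q):
    for d in masks_of(c,n):
        m=d["region"].astype(np.uint8); r=cv2.minAreaRect(cv2.findNonZero(m)) if m.sum() else None
        print(n,c["shot"],round(d["score"],2),np.round(d["bbox"],1),int(m.sum()),r)
E
```

```text
rollA 3 0.87 [401.9 251.3 428.4 278.9] 503 ((414.0, 268.0), (22.0, 26.0), 90.0)
rollA 3 0.36 [ 87.  130.9 127.1 227.2] 1326 ((108.50770568847656, 181.65817260742188), (94.37559509277344, 37.199676513671875), 87.20729064941406)
rollA 4 0.84 [313.9 302.6 349.7 346. ] 1084 ((332.135009765625, 323.9756774902344), (31.530006408691406, 39.97792053222656), 3.814074993133545)
rollA 4 0.44 [218.4 163.4 355.4 283.7] 5289 ((286.4708557128906, 225.572021484375), (149.26947021484375, 48.650360107421875), 43.83085632324219)
rollA 4 0.23 [202.6 145.2 269.9 179.1] 533 ((235.6688690185547, 162.5905303955078), (16.979019165039062, 64.55640411376953), 73.20162963867188)
coreA 4 0.65 [293.1 179.7 334.7 209.9] 738 ((313.78399658203125, 192.31201171875), (43.13345718383789, 20.744539260864258), 34.695152282714844)
coreA 4 0.58 [295.  223.  337.4 249.6] 469 ((316.3230895996094, 235.9154052734375), (38.8228645324707, 24.310808181762695), 7.125016689300537)
coreA 4 0.55 [237.1 167.9 251.6 184.4] 152 ((243.0, 177.0), (16.0, 10.0), 90.0)
coreA 4 0.36 [223.7 164.7 353.3 279.7] 4948 ((286.33905029296875, 226.2220916748047), (147.31988525390625, 47.19746398925781), 43.53120422363281)
scrap_tray 3 0.6 [100.2 266.3 183.8 328.8] 5331 ((142.5, 296.9999694824219), (61.99999237060547, 88.99998474121094), 90.0)
scrap_tray 3 0.38 [236.6 204.  253.4 214.8] 106 ((245.5, 210.5), (13.0, 13.0), 90.0)
scrap_tray 4 0.88 [128.3 171.6 198.7 225.7] 2428 ((163.23875427246094, 195.77133178710938), (44.64824295043945, 68.18920135498047), 72.80146026611328)
dispenser 3 0.77 [163.2 180.4 359.9 249.2] 9002 ((263.54248046875, 214.5184783935547), (195.94461059570312, 49.33772659301758), 5.04245138168335)
dispenser 4 0.89 [219.3 167.6 355.7 283.2] 5012 ((285.7224426269531, 226.39602661132812), (148.32403564453125, 47.64789581298828), 43.15238952636719)
```

View pics/c1.png

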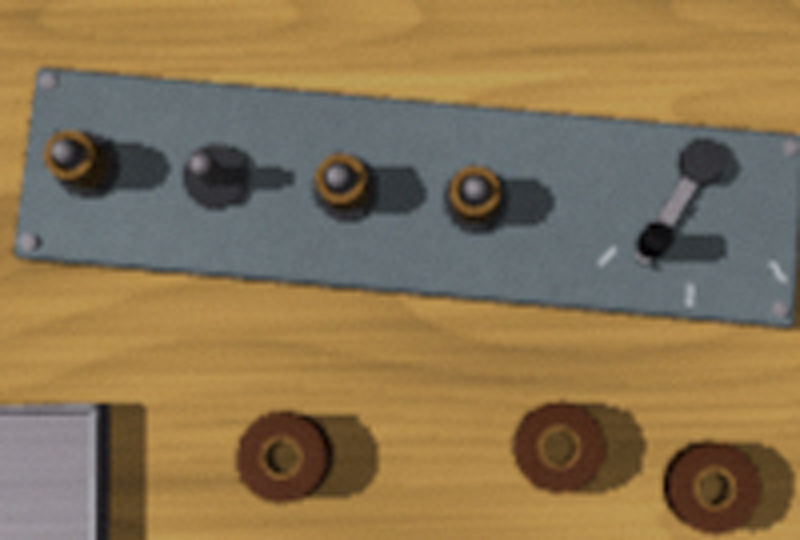

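View pics/c2.png

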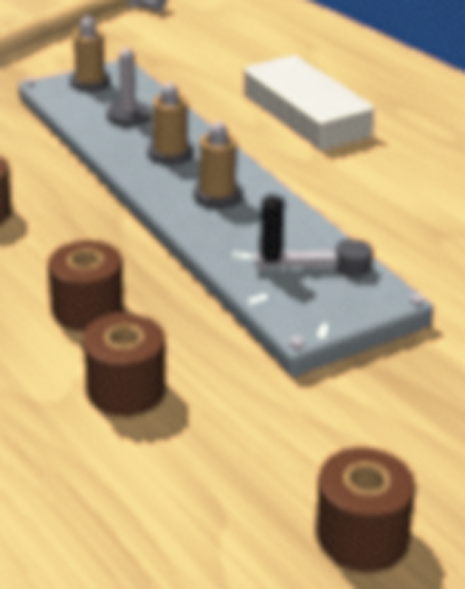

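The top crop gives plate corners (40,70) and (16,257), and spindle tips (66,152), (199,162), (340,179), (474,188). The marks are at (608,257), (690,295) and (778,271), and the bores at (283,457), (560,447), (713,488). The side crop confirms three cores, on A, C and D, with B empty.

```bash
python3 - <<'E'
from h import *
p=capture("top"); q=capture("side")
t=lambda a:(np.array(a,float)+.5)/4-.5+[160,165]
s=lambda a:(np.array(a,float)+.5)/3.1-.5+[215,160]
tips=np.array([[0,y,.084] for y in(.17,.09,.01,-.07)])
cor=np.array([[.06,.21,.02],[-.06,.21,.02],[-.06,-.27,.02],[.06,-.27,.02]])
W=lambda v,P:P@R.from_euler('z',v[2]).as_matrix().T+[v[0],v[1],0]
tt=t([[66,152],[199,162],[340,179],[474,188]]); tc=t([[40,69],[15,257]])
st=s([[88,19],[126,54],[169,89],[218,128]]); sc=s([[20,86],[292,360],[433,303]])
def f(v,use=(1,1)):
    o=[]
    if use[0]: o+=[proj(p,W(v,tips))-tt, proj(p,W(v,cor[:2]))-tc]
    if use[1]: o+=[proj(q,W(v,tips))-st, proj(q,W(v,cor[[1,2,3]]))-sc]
    return np.concatenate(o).ravel()
for u in((1,1),(1,0),(0,1)):
    r=least_squares(f,[.45,0,0],args=(u,)); print(u,np.round(r.x,4),np.round(r.fun,1))
v=least_squares(f,[.45,0,0],args=((1,1),)).x
print("seats",np.round(W(v,tips)[:,:2],4))
mk=unproj(p,t([[608,257],[690,295],[778,271]]),.02); inv=(mk-[v[0],v[1],0])@R.from_euler('z',v[2]).as_matrix()
print("marks disp",np.round(inv,4))
h=least_squares(lambda c:np.linalg.norm(inv[:,:2]-c,axis=1)-.081,[0,-.19]).x
print("hinge disp",h,"knob disp top",(unproj(p,t([[655,236]]),.08)-[v[0],v[1],0])@R.from_euler('z',v[2]).as_matrix(),"sideknob",(unproj(q,s([[272,201]]),.08)-[v[0],v[1],0])@R.from_euler('z',v[2]).as_matrix())
print("hinge world",W(v,np.array([[h[0],h[1],0]])))
print("rolls top",np.round(unproj(p,np.vstack([t([[283,457],[560,447],[713,488]]),[[415.5,267.5]]]),.044),4))
print("rolls side",np.round(unproj(q,s([[86,260],[124,337],[367,480]]),.044),4))
print("tray",np.round(unproj(p,[[101,267],[186,267],[186,327],[102,328]],.035),3))
print("jar,brick,hammer",np.round(unproj(p,[[433,184],[212,158],[264,160],[124,228]],.04),3))
E
```

```text
(1, 1) [ 0.5902  0.034  -0.1161] [-0.2 -0.5  0.9  0.2  0.1 -1.   1.1 -0.1 -0.5 -0.9 -0.4  0.1 -0.5  0.9
 -0.3 -0.3 -0.2 -0.4 -0.3 -0.3 -1.9 -1.3 -0.6 -0.3  1.   1. ]
(1, 0) [ 0.5893  0.0345 -0.1168] [-0.4 -0.1  0.7  0.5 -0.1 -0.6  0.9  0.3 -0.6 -0.6 -0.6  0.4]
(0, 1) [ 0.5913  0.0338 -0.1203] [ 0.2  0.8  0.2 -0.4  0.2 -0.5  0.  -0.3 -1.3 -1.5 -0.6 -0.3  1.1  1.1]
seats [[ 0.6099  0.2029]
 [ 0.6006  0.1234]
 [ 0.5913  0.044 ]
 [ 0.5821 -0.0355]]
marks disp [[-0.0266 -0.1516  0.02  ]
 [-0.0451 -0.2032  0.02  ]
 [-0.0256 -0.2555  0.02  ]]
hinge disp [ 0.03595897 -0.20302857] knob disp top [[-0.0181165 -0.1739002  0.08     ]] sideknob [[-0.0184591  -0.17885502  0.08      ]]
hinge world [[ 0.60238408 -0.17180406  0.        ]]
rolls top [[ 0.4307  0.0831  0.044 ]
 [ 0.4326 -0.0797  0.044 ]
 [ 0.4066 -0.1686  0.044 ]
 [ 0.4466 -0.3533  0.044 ]]
rolls side [[ 0.4339 -0.0815  0.044 ]
 [ 0.4075 -0.1711  0.044 ]
 [ 0.4457 -0.3561  0.044 ]]
tray [[0.466 0.392 0.035]
 [0.461 0.19  0.035]
 [0.322 0.189 0.035]
 [0.324 0.385 0.035]]
jar,brick,hammer [[ 0.646 -0.41   0.04 ]
 [ 0.725  0.126  0.04 ]
 [ 0.716 -0.001  0.04 ]
 [ 0.557  0.338  0.04 ]]
```

{"op": "carry_out", "data": {
  "moves": [
    [0.38,-0.89,0,0,0,-0.92],
    [0.38,-0.89,0,0,0,-0.92],
    [0.38,-0.89,0,0,0,-0.92],
    [0.38,-0.89,0,0,0,-0.92],
    [0.38,-0.89,0,0,0,-0.92]
  ],
  "jaw": 0,
  "squeeze": 20
}}

```text
time: 2.1
position: [0.322, 0.3954, 0.2227]
tool_rot: [3.141, 0.0, 2.414]
wrist_force: [1.7, 0.6, -0.1]
width: 0.0547
gripper_force: 0.0
```

{"op": "carry_out", "data": {
  "moves": [
    [0.38,-0.89,0,0,0,-0.92],
    [0.38,-0.89,0,0,0,-0.92],
    [0.38,-0.89,0,0,0,-0.92],
    [0.38,-0.89,0,0,0,-0.92],
    [0.38,-0.89,0,0,0,-0.92]
  ]
}}

```text
time: 2.6
position: [0.3981, 0.2173, 0.2229]
tool_rot: [3.141, 0.0, 2.093]
wrist_force: [0.4, -0.9, 0.0]
width: 0.0437
gripper_force: 0.0
```

{"op": "carry_out", "data": {
  "moves": [
    [0.38,-0.89,0,0,0,-0.92],
    [0.38,-0.89,0,0,0,-0.92],
    [0.38,-0.89,0,0,0,-0.92],
    [0.38,-0.89,0,0,0,-0.92],
    [0.38,-0.89,0,0,0,-0.92]
  ]
}}

```text
time: 3.1
position: [0.4741, 0.0391, 0.2228]
tool_rot: [3.141, 0.0, 1.771]
wrist_force: [0.3, 0.4, -1.9]
width: 0.0436
gripper_force: 0.0
```

{"op": "carry_out", "data": {
  "moves": [
    [0.38,-0.89,0,0,0,-0.92],
    [0.38,-0.89,0,0,0,-0.92],
    [0.38,-0.89,0,0,0,-0.92],
    [0.38,-0.89,0,0,0,-0.92],
    [0.38,-0.89,0,0,0,-0.92]
  ]
}}

```text
time: 3.6
position: [0.55, -0.1389, 0.2227]
tool_rot: [3.141, -0.0, 1.45]
wrist_force: [0.5, 0.9, -0.8]
width: 0.0436
gripper_force: 0.0
```

{"op": "carry_out", "data": {
  "moves": [
    [0.04,0,-0.9,0,0,0],
    [0,0,-0.9,0,0,0],
    [0,0,-0.9,0,0,0],
    [0,0,-0.9,0,0,0],
    [0,0,-0.9,0,0,0]
  ]
}}

```text
time: 4.1
position: [0.5515, -0.1375, 0.0414]
tool_rot: [3.141, 0.0, 1.453]
wrist_force: [0.9, -0.8, -0.8]
width: 0.0433
gripper_force: 0.0
```

{"op": "carry_out", "data": {
  "moves": [
    [0,0,0,0,0,0],
    [0,0,0,0,0,0],
    [0,0,0,0,0,0],
    [0,0,0,0,0,0],
    [0,0,0,0,0,0]
  ],
  "jaw": -1
}}

```text
time: 4.6
position: [0.5529, -0.138, 0.0447]
tool_rot: [3.137, 0.002, 1.453]
wrist_force: [0.4, -0.4, 3.7]
width: 0.0172
gripper_force: 20.0
```

{"op": "carry_out", "data": {
  "moves": [
    [-0.17,-0.33,0,0,0,0],
    [-0.09,-0.36,0,0,0,0],
    [0.01,-0.37,0,0,0,0],
    [0.1,-0.35,0,0,0,0],
    [0.18,-0.32,0,0,0,0]
  ]
}}

```text
time: 5.1
position: [0.5482, -0.2052, 0.0443]
tool_rot: [-3.132, -0.002, 1.456]
wrist_force: [-11.1, 1.0, 14.8]
width: 0.0174
gripper_force: 20.0
```

{"op": "carry_out", "data": {
  "moves": [
    [0.05,-0.05,0,0,0,0],
    [0,0,0,0,0,0],
    [0,0,0,0,0,0],
    [0,0,0,0,0,0],
    [0,0,0,0,0,0]
  ]
}}

```text
time: 5.6
position: [0.5501, -0.2093, 0.0444]
tool_rot: [-3.134, 0.001, 1.457]
wrist_force: [-11.1, -4.6, 10.6]
width: 0.0172
gripper_force: 19.9
```

{"op": "carry_out", "data": {
  "moves": [
    [0.1,-0.12,0,0,0,0],
    [0,0,0,0,0,0],
    [0,0,0,0,0,0],
    [0,0,0,0,0,0],
    [0,0,0,0,0,0]
  ]
}}

```text
time: 6.1
position: [0.552, -0.213, 0.0443]
tool_rot: [-3.129, -0.0, 1.457]
wrist_force: [-14.1, -2.6, 15.1]
width: 0.0173
gripper_force: 19.9
```

{"op": "carry_out", "data": {
  "moves": [
    [0,0,0,0,0,0],
    [0,0,0,0,0,0],
    [0,0,0,0,0,0],
    [0,0,0.5,0,0,0],
    [0,0,1,0,0,0]
  ],
  "jaw": 0.05
}}

```text
time: 6.6
position: [0.5568, -0.2122, 0.1006]
tool_rot: [-3.136, -0.003, 1.453]
wrist_force: [-0.3, 0.3, -0.1]
width: 0.0439
gripper_force: 0.0
```

{"op": "carry_out", "data": {
  "moves": [
    [0,0,1,0,0,0],
    [0,0.9,1,0,0,0],
    [0.1,0.9,0,0,0,0],
    [0.2,0.9,0,0,0,0],
    [0.4,0.9,0,0,0,0]
  ]
}}

```text
time: 7.1
position: [0.5863, -0.0705, 0.1807]
tool_rot: [3.14, 0.0, 1.453]
wrist_force: [0.3, -0.5, 0.8]
width: 0.0457
gripper_force: 0.0
```

```bash
python3 - <<'E'
from h import *
print(get_obs()["position"])
p=capture("side"); q=capture("top")
a=cv2.resize(p["img"][160:350,215:365],None,fx=3,fy=3,interpolation=cv2.INTER_CUBIC); b=cv2.resize(q["img"][170:300,220:360],None,fx=2.2,fy=2.2,interpolation=cv2.INTER_CUBIC)
m=np.zeros((570,450+308,3),np.uint8); m[:,:450]=a; m[:286,450:]=b
cv2.imwrite("pics/l1.png",m[...,::-1])
E
```

```text
[ 0.58626532 -0.07050223  0.18073743]
```

View pics/l1.png

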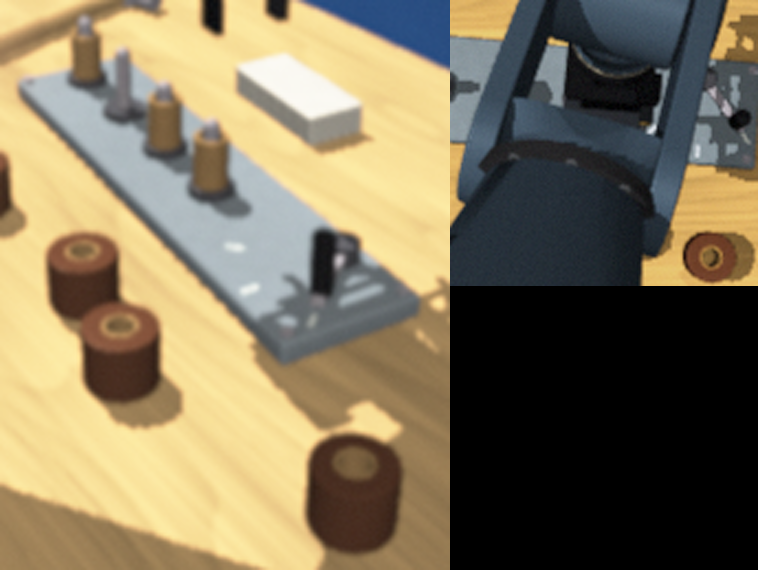

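The lever now points at the right-hand mark, with the knob at top crop (739,119). I'll check the angle with numbers.

```bash
cat >> h.py <<'E'
V=np.array([.5902,.034,-.1161]); HG=np.array([.0359,-.203])
def disp(P): return (np.atleast_2d(P)-[V[0],V[1],0])@R.from_euler('z',V[2]).as_matrix()
def lever(p,uv):
    d=disp(unproj(p,uv,.08))[0,:2]-HG; return .7+np.pi-np.arctan2(d[1],d[0])%(2*np.pi),np.hypot(*d)
E
python3 - <<'E'
from h import *
p=capture("top"); print(lever(p,[351.4,224]),lever(p,[160+655/4,165+236/4]))
E
```

```text
(np.float64(0.07628240381442719), np.float64(0.06035951501995934)) (np.float64(1.1749795814463893), np.float64(0.06164523493918412))
```

```bash
python3 - <<'E'
from h import *
p=capture("top"); q=capture("side")
a=cv2.resize(p["img"][195:255,320:370],None,fx=8,fy=8,interpolation=cv2.INTER_CUBIC); b=cv2.resize(q["img"][225:285,292:342],None,fx=8,fy=8,interpolation=cv2.INTER_CUBIC)
cv2.imwrite("pics/l2.png",np.clip(np.hstack([a,b])[...,::-1]*1.6,0,255))
# predicted knob top / lever-end pixel for joint values
for j in(0,.1,.2,.3):
    an=np.pi-(j-.7); k=np.array([[HG[0]+r*np.cos(an),HG[1]+r*np.sin(an),z] for r,z in((.06,.08),(.068,.03))]); w=k@R.from_euler('z',V[2]).as_matrix().T+[V[0],V[1],0]
    print(j,((proj(p,w)-[320,195])*8).round(),((proj(q,w)-[292,225])*8+[400,0]).round())
E
```

```text
0 [[264. 222.]
 [252. 262.]] [[642.  98.]
 [624. 274.]]
0.1 [[246. 233.]
 [233. 274.]] [[619.  92.]
 [599. 268.]]
0.2 [[228. 243.]
 [213. 284.]] [[598.  86.]
 [576. 260.]]
0.3 [[208. 250.]
 [192. 292.]] [[578.  79.]
 [554. 252.]][ WARN:0@1.053] global loadsave.cpp:1063 imwrite_ Unsupported depth image for selected encoder is fallbacked to CV_8U.
```

View pics/l2.png

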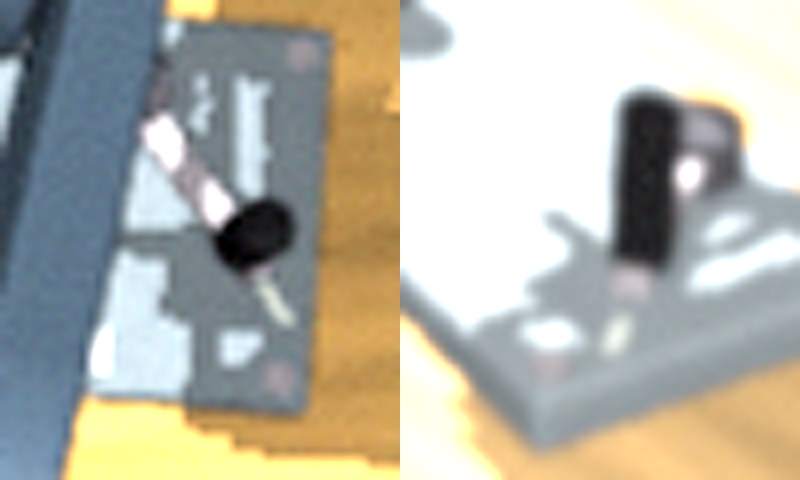

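The knob top at (270,225) in the left half matches j≈0, and the lever points straight at the released mark. Next are the cores, starting with D.

{"op": "carry_out", "data": {
  "moves": [
    [-0.1,0.87,0,0,0,0],
    [0,0,-0.9,0,0,0],
    [0,0,-0.9,0,0,0],
    [0,0,-0.9,0,0,0],
    [0,0,-0.93,0,0,0]
  ]
}}

```text
time: 7.85
position: [0.5827, -0.0388, 0.0336]
tool_rot: [3.14, 0.0, 1.451]
wrist_force: [-0.1, 0.4, 0.1]
width: 0.0456
gripper_force: 0.0
```

{"op": "carry_out", "data": {
  "moves": [
    [0,0,0,0,0,0],
    [0,0,0,0,0,0],
    [0,0,0,0,0,0],
    [0,0,0,0,0,0],
    [0,0,0,0,0,0]
  ],
  "jaw": -1,
  "squeeze": 20
}}

```text
time: 8.35
position: [0.5831, -0.0373, 0.0362]
tool_rot: [3.139, 0.0, 1.453]
wrist_force: [0.4, 0.7, -0.4]
width: 0.0292
gripper_force: 20.0
```

{"op": "carry_out", "data": {
  "moves": [
    [0,0,0.5,0,0,0],
    [0,0,0.7,0,0,0],
    [0,0,0.9,0,0,0],
    [0,0,0.9,0,0,0],
    [0,0,0.5,0,0,0]
  ]
}}

```text
time: 8.85
position: [0.5838, -0.0372, 0.1786]
tool_rot: [3.136, 0.001, 1.454]
wrist_force: [0.9, -0.3, -0.5]
width: 0.0294
gripper_force: 20.0
```

{"op": "carry_out", "data": {
  "moves": [
    [-0.59,0.85,0,0,0,0],
    [-0.59,0.85,0,0,0,0],
    [-0.59,0.85,0,0,0,0],
    [-0.59,0.85,0,0,0,0],
    [-0.59,0.85,0,0,0,0]
  ]
}}

```text
time: 9.35
position: [0.4633, 0.1342, 0.1755]
tool_rot: [3.14, -0.0, 1.453]
wrist_force: [-0.5, 0.2, -0.0]
width: 0.0298
gripper_force: 20.0
```

{"op": "carry_out", "data": {
  "moves": [
    [-0.59,0.85,0,0,0,0],
    [-0.59,0.85,0,0,0,0],
    [-0.59,0.85,0,0,0,0],
    [0,0,-0.8,0,0,0],
    [0,0,-0.8,0,0,0]
  ]
}}

```text
time: 9.85
position: [0.3938, 0.2368, 0.1118]
tool_rot: [3.136, -0.002, 1.457]
wrist_force: [0.0, -1.0, -0.7]
width: 0.0296
gripper_force: 20.0
```

{"op": "carry_out", "data": {
  "moves": [
    [0,0,-0.9,0,0,0],
    [0,0,-0.8,0,0,0],
    [0,0,-0.63,0,0,0],
    [0,0,0,0,0,0],
    [0,0,0,0,0,0]
  ]
}}

```text
time: 10.35
position: [0.3937, 0.2351, 0.0179]
tool_rot: [3.141, -0.0, 1.453]
wrist_force: [0.1, -0.0, 0.9]
width: 0.0293
gripper_force: 20.0
```

{"op": "carry_out", "data": {
  "moves": [
    [0,0,0,0,0,0],
    [0,0,0,0,0,0],
    [0,0,0,0,0,0],
    [0,0,0.6,0,0,0],
    [0,0,0.9,0,0,0]
  ],
  "jaw": 0.05
}}

```text
time: 10.85
position: [0.3924, 0.2345, 0.0772]
tool_rot: [-3.138, 0.001, 1.453]
wrist_force: [0.6, 0.4, -1.2]
width: 0.0452
gripper_force: 0.0
```

{"op": "carry_out", "data": {
  "moves": [
    [0,0,0.9,0,0,0],
    [0,0,0.9,0,0,0],
    [0.8,-0.8,0.7,0,0,0],
    [0.8,-0.8,0,0,0,0],
    [0.8,-0.8,0,0,0,0]
  ]
}}

```text
time: 11.35
position: [0.489, 0.1402, 0.178]
tool_rot: [3.137, -0.001, 1.455]
wrist_force: [1.0, 0.9, -0.6]
width: 0.0459
gripper_force: 0.0
```

{"op": "carry_out", "data": {
  "moves": [
    [0.86,-0.8,0,0,0,0],
    [0.86,-0.8,0,0,0,0],
    [0.86,-0.8,0,0,0,0],
    [0,0,-0.8,0,0,0],
    [0,0,-0.8,0,0,0]
  ]
}}

```text
time: 11.85
position: [0.5931, 0.0431, 0.1125]
tool_rot: [3.137, -0.0, 1.451]
wrist_force: [0.4, -0.2, -0.4]
width: 0.0456
gripper_force: 0.0
```

{"op": "carry_out", "data": {
  "moves": [
    [0,0,-0.9,0,0,0],
    [0,0,-0.8,0,0,0],
    [0,0,-0.27,0,0,0],
    [0,0,0,0,0,0],
    [0,0,0,0,0,0]
  ]
}}

```text
time: 12.35
position: [0.5918, 0.0449, 0.0341]
tool_rot: [3.139, -0.0, 1.453]
wrist_force: [-0.3, -0.1, 1.2]
width: 0.0461
gripper_force: 0.0
```

{"op": "carry_out", "data": {
  "moves": [
    [0,0,0,0,0,0],
    [0,0,0,0,0,0],
    [0,0,0,0,0,0],
    [0,0,0,0,0,0],
    [0,0,0,0,0,0]
  ],
  "jaw": -1
}}

```text
time: 12.85
position: [0.5917, 0.0449, 0.0341]
tool_rot: [3.139, -0.0, 1.453]
wrist_force: [0.0, 0.5, 6.8]
width: 0.0292
gripper_force: 20.2
```

{"op": "carry_out", "data": {
  "moves": [
    [0,0,0.5,0,0,0],
    [0,0,0.7,0,0,0],
    [0,0,0.9,0,0,0],
    [0,0,0.9,0,0,0],
    [0,0,0.5,0,0,0]
  ]
}}

```text
time: 13.35
position: [0.592, 0.0448, 0.1758]
tool_rot: [3.137, -0.0, 1.453]
wrist_force: [0.3, -0.3, -1.3]
width: 0.0289
gripper_force: 20.2
```

{"op": "carry_out", "data": {
  "moves": [
    [-0.7,0.87,0,0,0,0],
    [-0.7,0.87,0,0,0,0],
    [-0.7,0.87,0,0,0,0],
    [-0.7,0.87,0,0,0,0],
    [-0.7,0.87,0,0,0,0]
  ]
}}

```text
time: 13.85
position: [0.4494, 0.22, 0.1729]
tool_rot: [-3.142, -0.0, 1.453]
wrist_force: [-0.6, -0.1, -0.1]
width: 0.029
gripper_force: 20.2
```

{"op": "carry_out", "data": {
  "moves": [
    [-0.7,0.87,0,0,0,0],
    [-0.7,0.87,0,0,0,0],
    [0,0,0,0,0,0],
    [0,0,-0.8,0,0,0],
    [0,0,-0.8,0,0,0]
  ]
}}

```text
time: 14.35
position: [0.396, 0.2892, 0.1092]
tool_rot: [3.137, -0.002, 1.455]
wrist_force: [-0.1, -0.1, -1.2]
width: 0.0293
gripper_force: 20.2
```

{"op": "carry_out", "data": {
  "moves": [
    [0,0,-0.9,0,0,0],
    [0,0,-0.8,0,0,0],
    [0,0,-0.6,0,0,0],
    [0,0,0,0,0,0],
    [0,0,0,0,0,0]
  ]
}}

```text
time: 14.85
position: [0.3951, 0.2882, 0.0168]
tool_rot: [-3.141, 0.0, 1.453]
wrist_force: [0.4, -0.2, 0.1]
width: 0.0292
gripper_force: 20.2
```

{"op": "carry_out", "data": {
  "moves": [
    [0,0,0,0,0,0],
    [0,0,0,0,0,0],
    [0,0,0,0,0,0],
    [0,0,0.6,0,0,0],
    [0,0,0.9,0,0,0]
  ],
  "jaw": 0.05
}}

```text
time: 15.35
position: [0.3936, 0.288, 0.0767]
tool_rot: [-3.138, 0.002, 1.453]
wrist_force: [0.6, 0.6, 0.7]
width: 0.0451
gripper_force: 0.0
```

{"op": "carry_out", "data": {
  "moves": [
    [0,0,0.9,0,0,0],
    [0,0,0.9,0,0,0],
    [0.8,-0.32,0.7,0,0,0],
    [0.8,-0.32,0,0,0,0],
    [0.8,-0.32,0,0,0,0]
  ]
}}

```text
time: 15.85
position: [0.4924, 0.2501, 0.1794]
tool_rot: [3.137, -0.002, 1.454]
wrist_force: [-0.0, -0.2, -0.9]
width: 0.046
gripper_force: 0.0
```

{"op": "carry_out", "data": {
  "moves": [
    [0.99,-0.38,0,0,0,0],
    [0.99,-0.38,0,0,0,0],
    [0.99,-0.38,0,0,0,0],
    [0,0,-0.8,0,0,0],
    [0,0,-0.8,0,0,0]
  ]
}}

```text
time: 16.35
position: [0.6122, 0.2037, 0.1139]
tool_rot: [3.137, -0.001, 1.451]
wrist_force: [-0.1, 0.5, -0.3]
width: 0.0455
gripper_force: 0.0
```

{"op": "carry_out", "data": {
  "moves": [
    [0,0,-0.9,0,0,0],
    [0,0,-0.8,0,0,0],
    [0,0,-0.27,0,0,0],
    [0,0,0,0,0,0],
    [0,0,0,0,0,0]
  ]
}}

```text
time: 16.85
position: [0.6107, 0.2048, 0.0355]
tool_rot: [3.139, -0.001, 1.453]
wrist_force: [0.3, -0.8, -0.3]
width: 0.0457
gripper_force: 0.0
```

{"op": "carry_out", "data": {
  "moves": [
    [0,0,0,0,0,0],
    [0,0,0,0,0,0],
    [0,0,0,0,0,0],
    [0,0,0,0,0,0],
    [0,0,0,0,0,0]
  ],
  "jaw": -1
}}

```text
time: 17.35
position: [0.6105, 0.2047, 0.0354]
tool_rot: [3.139, -0.001, 1.453]
wrist_force: [-0.3, -0.3, 5.8]
width: 0.03
gripper_force: 20.0
```

{"op": "carry_out", "data": {
  "moves": [
    [0,0,0.5,0,0,0],
    [0,0,0.7,0,0,0],
    [0,0,0.9,0,0,0],
    [0,0,0.9,0,0,0],
    [0,0,0.5,0,0,0]
  ]
}}

```text
time: 17.85
position: [0.6109, 0.2048, 0.1773]
tool_rot: [3.137, -0.001, 1.453]
wrist_force: [0.6, -0.5, -1.3]
width: 0.0301
gripper_force: 20.0
```

{"op": "carry_out", "data": {
  "moves": [
    [-0.9,0.58,0,0,0,0],
    [-0.9,0.58,0,0,0,0],
    [-0.9,0.58,0,0,0,0],
    [-0.9,0.58,0,0,0,0],
    [-0.9,0.58,0,0,0,0]
  ]
}}

```text
time: 18.35
position: [0.4279, 0.3211, 0.1741]
tool_rot: [-3.141, -0.0, 1.453]
wrist_force: [-0.6, 1.2, -0.3]
width: 0.0298
gripper_force: 20.0
```

{"op": "carry_out", "data": {
  "moves": [
    [-0.9,0.58,0,0,0,0],
    [0,0,0,0,0,0],
    [0,0,-0.8,0,0,0],
    [0,0,-0.8,0,0,0],
    [0,0,-0.8,0,0,0]
  ]
}}

```text
time: 18.85
position: [0.3946, 0.3439, 0.0775]
tool_rot: [3.14, -0.001, 1.454]
wrist_force: [0.1, -1.0, -0.0]
width: 0.0299
gripper_force: 20.0
```

{"op": "carry_out", "data": {
  "moves": [
    [0,0,-0.9,0,0,0],
    [0,0,-0.6,0,0,0],
    [0,0,0,0,0,0],
    [0,0,0,0,0,0],
    [0,0,0,0,0,0]
  ]
}}

```text
time: 19.35
position: [0.3948, 0.3441, 0.0193]
tool_rot: [3.139, -0.002, 1.453]
wrist_force: [-0.8, -0.5, -0.3]
width: 0.0303
gripper_force: 20.0
```

{"op": "carry_out", "data": {
  "moves": [
    [0,0,0,0,0,0],
    [0,0,0,0,0,0],
    [0,0,0,0,0,0],
    [0,0,0.6,0,0,0],
    [0,0,0.9,0,0,0]
  ],
  "jaw": 0.05
}}

```text
time: 19.85
position: [0.3922, 0.3429, 0.0773]
tool_rot: [-3.138, 0.003, 1.453]
wrist_force: [0.0, 0.4, 0.2]
width: 0.045
gripper_force: 0.0
```

{"op": "carry_out", "data": {
  "moves": [
    [0,0,0.9,0,0,0],
    [0,0,0.9,0,0,0],
    [0,0,0.7,0,0,0],
    [0,0,0,0,0,0],
    [0,0,0,0,0,0]
  ],
  "jaw": 0.6
}}

```text
time: 20.35
position: [0.3935, 0.3437, 0.1786]
tool_rot: [3.14, -0.001, 1.453]
wrist_force: [0.1, 0.2, -0.8]
width: 0.0687
gripper_force: 0.0
```

```bash
python3 - <<'E'
from h import *
p=capture("top"); cv2.imwrite("pics/t2.png",p["img"][...,::-1])
for d in look_for(p,"rollA"): print(d["bbox"],d["score"])
E
```

```text
[401.7, 252.8, 428.3, 278.8] 0.87
```

View pics/t2.png

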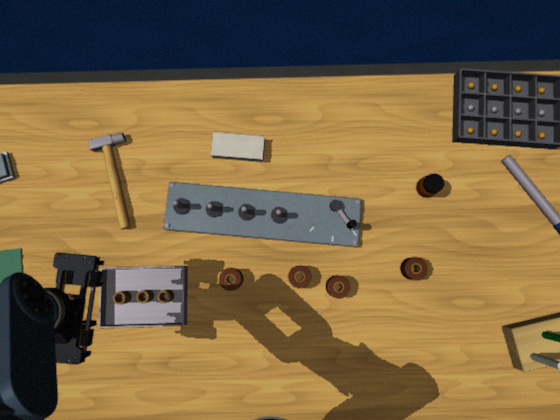

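All spindles are bare, the three cores are in the tray (122,297), (144,297), (166,297), and the rolls haven't moved. I'll take roll 1 to spindle A.

{"op": "carry_out", "data": {
  "moves": [
    [0.13,-0.93,0,0,0,0],
    [0.13,-0.93,0,0,0,0],
    [0.13,-0.93,0,0,0,0],
    [0.13,-0.93,0,0,0,0],
    [0.13,-0.93,0,0,0,0]
  ]
}}

```text
time: 20.95
position: [0.4185, 0.1562, 0.1765]
tool_rot: [-3.138, 0.001, 1.454]
wrist_force: [0.8, -0.0, 0.8]
width: 0.0696
gripper_force: 0.0
```

{"op": "carry_out", "data": {
  "moves": [
    [0.13,-0.93,0,0,0,0],
    [0.13,-0.93,0,0,0,0],
    [0,0,0,0,0,0],
    [0,0,-0.9,0,0,0],
    [0,0,-0.9,0,0,0]
  ]
}}

```text
time: 21.45
position: [0.4303, 0.0834, 0.1051]
tool_rot: [3.14, -0.0, 1.452]
wrist_force: [0.6, -0.3, -0.2]
width: 0.0696
gripper_force: 0.0
```

{"op": "carry_out", "data": {
  "moves": [
    [0,0,-0.9,0,0,0],
    [0,0,-0.9,0,0,0],
    [0,0,-0.6,0,0,0],
    [0,0,0,0,0,0],
    [0,0,0,0,0,0]
  ]
}}

```text
time: 21.95
position: [0.429, 0.0838, 0.0094]
tool_rot: [-3.139, 0.0, 1.454]
wrist_force: [0.1, -0.7, -0.7]
width: 0.0697
gripper_force: 0.0
```

{"op": "carry_out", "data": {
  "moves": [
    [0,0,0,0,0,0],
    [0,0,0,0,0,0],
    [0,0,0,0,0,0],
    [0,0,0,0,0,0],
    [0,0,0,0,0,0]
  ],
  "jaw": -1,
  "squeeze": 25
}}

```text
time: 22.45
position: [0.4309, 0.0833, 0.0111]
tool_rot: [3.139, -0.0, 1.453]
wrist_force: [-0.2, 0.9, 7.8]
width: 0.0541
gripper_force: 25.0
```

{"op": "carry_out", "data": {
  "moves": [
    [0,0,0.4,0,0,0],
    [0,0,0.7,0,0,0],
    [0,0,0.9,0,0,0],
    [0,0,0.9,0,0,0],
    [0,0,0.35,0,0,0]
  ]
}}

```text
time: 22.95
position: [0.4312, 0.0833, 0.1431]
tool_rot: [3.136, -0.0, 1.453]
wrist_force: [-0.5, 0.2, -1.1]
width: 0.0538
gripper_force: 25.0
```

{"op": "carry_out", "data": {
  "moves": [
    [0.9,0.6,0,0,0,0],
    [0.9,0.6,0,0,0,0],
    [0.9,0.6,0,0,0,0],
    [0.9,0.6,0,0,0,0],
    [0.88,0.6,0,0,0,0]
  ]
}}

```text
time: 23.45
position: [0.61, 0.2043, 0.1402]
tool_rot: [-3.141, 0.0, 1.453]
wrist_force: [0.7, -0.0, -2.2]
width: 0.054
gripper_force: 25.0
```

{"op": "carry_out", "data": {
  "moves": [
    [0,0,0,0,0,0],
    [0,0,0,0,0,0],
    [0,0,0,0,0,0],
    [0,0,0,0,0,0],
    [0,0,0,0,0,0]
  ]
}}

```text
time: 23.95
position: [0.6082, 0.2026, 0.1402]
tool_rot: [-3.141, 0.0, 1.452]
wrist_force: [-1.0, -0.3, -0.3]
width: 0.0537
gripper_force: 25.0
```

{"op": "carry_out", "data": {
  "moves": [
    [0.05,0.01,0,0,0,0],
    [0,0,-0.6,0,0,0],
    [0,0,-0.4,0,0,0],
    [0,0,-0.4,0,0,0],
    [0,0,-0.4,0,0,0]
  ]
}}

```text
time: 24.45
position: [0.6114, 0.2035, 0.0675]
tool_rot: [3.141, -0.0, 1.453]
wrist_force: [0.4, 0.2, -0.3]
width: 0.0536
gripper_force: 25.0
```

{"op": "carry_out", "data": {
  "moves": [
    [0,0,-0.3,0,0,0],
    [0,0,-0.3,0,0,0],
    [0,0,-0.1,0,0,0],
    [0,0,0,0,0,0],
    [0,0,0,0,0,0]
  ]
}}

```text
time: 24.95
position: [0.6117, 0.2038, 0.0403]
tool_rot: [3.141, -0.0, 1.453]
wrist_force: [0.6, -0.2, -0.6]
width: 0.0542
gripper_force: 25.0
```

{"op": "carry_out", "data": {
  "moves": [
    [0,0,-0.05,0,0,0],
    [0,0,0,0,0,0],
    [0,0,0,0,0,0],
    [0,0,0,0,0,0],
    [0,0,0,0,0,0]
  ],
  "jaw": 0.58
}}

```text
time: 25.45
position: [0.6113, 0.2037, 0.0382]
tool_rot: [3.141, -0.0, 1.453]
wrist_force: [0.2, -0.5, -0.2]
width: 0.068
gripper_force: 0.0
```

{"op": "carry_out", "data": {
  "moves": [
    [0,0,0.5,0,0,0],
    [0,0,0.9,0,0,0],
    [0,0,0.9,0,0,0],
    [0,0,0.9,0,0,0],
    [-0.56,-0.88,0,0,0,0]
  ]
}}

```text
time: 25.95
position: [0.5959, 0.1716, 0.1724]
tool_rot: [3.124, -0.005, 1.457]
wrist_force: [1.2, -1.5, 0.1]
width: 0.0689
gripper_force: 0.0
```

{"op": "carry_out", "data": {
  "moves": [
    [-0.56,-0.88,0,0,0,0],
    [-0.56,-0.88,0,0,0,0],
    [-0.56,-0.88,0,0,0,0],
    [-0.56,-0.88,0,0,0,0],
    [-0.56,-0.88,0,0,0,0]
  ]
}}

```text
time: 26.45
position: [0.4759, -0.0087, 0.1663]
tool_rot: [3.141, 0.0, 1.454]
wrist_force: [0.1, -0.6, 1.5]
width: 0.0687
gripper_force: 0.0
```

{"op": "carry_out", "data": {
  "moves": [
    [-0.56,-0.88,0,0,0,0],
    [-0.56,-0.88,0,0,0,0],
    [0,0,0,0,0,0],
    [0,0,0,0,0,0],
    [0,0,0,0,0,0]
  ]
}}

```text
time: 26.95
position: [0.4326, -0.0775, 0.1662]
tool_rot: [3.141, -0.0, 1.454]
wrist_force: [0.6, -0.0, -0.8]
width: 0.069
gripper_force: 0.0
```

```bash
cat >> h.py <<'E'
def brown(p):
    I=p["img"].astype(int); r,g,b=I[...,0],I[...,1],I[...,2]
    m=((r>1.55*g)&(r<150)&(r>40)).astype(np.uint8); n,_,st,ce=cv2.connectedComponentsWithStats(m)
    return [(ce[i].round(1),st[i].tolist()) for i in range(1,n) if st[i][4]>120]
E
python3 - <<'E'
from h import *
q=capture("side"); cv2.imwrite("pics/s3.png",q["img"][...,::-1]); np.save("s3.npy",q["img"])
for b in brown(q): print(b)
q=capture("top"); cv2.imwrite("pics/t3.png",q["img"][...,::-1])
for b in brown(q): print(b)
E
```

```text
(array([249.8, 268.4]), [232, 240, 35, 53, 765])
(array([428.6, 297.9]), [416, 283, 27, 28, 528])
(array([332.3, 326.1]), [318, 306, 30, 37, 649])
(array([422.9, 188.6]), [417, 176, 19, 21, 146])
(array([176.9, 203.1]), [166, 192, 22, 23, 281])
(array([415.9, 268.1]), [406, 257, 21, 23, 273])
```

View pics/s3.png

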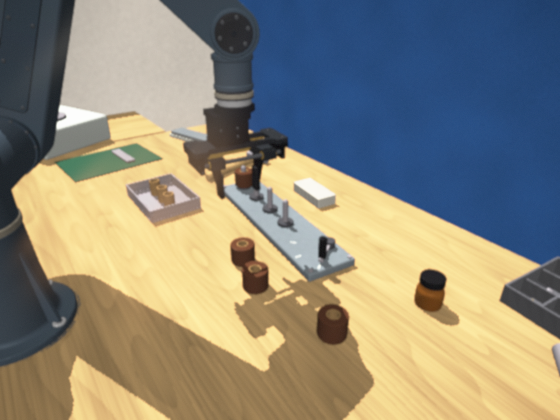

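The side view shows a roll on spindle A near (244,177), and the remaining rolls at (243,250), (255,277) and (333,323) haven't moved. I'll descend on roll 2.

{"op": "carry_out", "data": {
  "moves": [
    [0,-0.07,-0.9,0,0,0],
    [0,0,-0.9,0,0,0],
    [0,0,-0.9,0,0,0],
    [0,0,-0.9,0,0,0],
    [0,0,-0.3,0,0,0]
  ]
}}

```text
time: 27.55
position: [0.4313, -0.0791, 0.0071]
tool_rot: [-3.137, -0.001, 1.456]
wrist_force: [-0.6, -0.7, -0.0]
width: 0.0689
gripper_force: 0.0
```

{"op": "carry_out", "data": {
  "moves": [
    [0,0,0,0,0,0],
    [0,0,0,0,0,0],
    [0,0,0,0,0,0],
    [0,0,0,0,0,0],
    [0,0,0,0,0,0]
  ],
  "jaw": -1
}}

```text
time: 28.05
position: [0.4325, -0.0808, 0.0108]
tool_rot: [3.14, 0.001, 1.453]
wrist_force: [-1.3, -0.3, -1.2]
width: 0.0525
gripper_force: 25.0
```

{"op": "carry_out", "data": {
  "moves": [
    [0,0,0.4,0,0,0],
    [0,0,0.7,0,0,0],
    [0,0,0.9,0,0,0],
    [0,0,0.9,0,0,0],
    [0,0,0.35,0,0,0]
  ]
}}

```text
time: 28.55
position: [0.4333, -0.0813, 0.1434]
tool_rot: [3.136, 0.002, 1.453]
wrist_force: [0.1, 0.4, -0.3]
width: 0.0528
gripper_force: 25.0
```

{"op": "carry_out", "data": {
  "moves": [
    [0.7,0.85,0,0,0,0],
    [0.7,0.85,0,0,0,0],
    [0.7,0.85,0,0,0,0],
    [0.7,0.85,0,0,0,0],
    [0.7,0.85,0,0,0,0]
  ]
}}

```text
time: 29.05
position: [0.5725, 0.0908, 0.1406]
tool_rot: [3.141, 0.0, 1.453]
wrist_force: [0.6, -0.0, -0.5]
width: 0.0527
gripper_force: 25.0
```

{"op": "carry_out", "data": {
  "moves": [
    [0.7,0.85,0,0,0,0],
    [0,0,0,0,0,0],
    [0,0,0,0,0,0],
    [0,0,0,0,0,0],
    [0,0,0,0,0,0]
  ]
}}

```text
time: 29.55
position: [0.5988, 0.1221, 0.14]
tool_rot: [-3.14, 0.0, 1.452]
wrist_force: [-0.5, 0.4, -0.8]
width: 0.0527
gripper_force: 25.0
```

{"op": "carry_out", "data": {
  "moves": [
    [0.04,0.03,0,0,0,0],
    [0,0,-0.6,0,0,0],
    [0,0,-0.4,0,0,0],
    [0,0,-0.4,0,0,0],
    [0,0,-0.4,0,0,0]
  ]
}}

```text
time: 30.05
position: [0.6015, 0.1238, 0.0676]
tool_rot: [3.141, -0.0, 1.452]
wrist_force: [-0.1, -0.3, -1.5]
width: 0.0526
gripper_force: 25.0
```

{"op": "carry_out", "data": {
  "moves": [
    [0,0,-0.3,0,0,0],
    [0,0,-0.3,0,0,0],
    [0,0,-0.15,0,0,0],
    [0,0,0,0,0,0],
    [0,0,0,0,0,0]
  ]
}}

```text
time: 30.55
position: [0.602, 0.1244, 0.0385]
tool_rot: [3.141, 0.0, 1.453]
wrist_force: [-0.3, 0.1, 1.8]
width: 0.0529
gripper_force: 25.0
```

{"op": "carry_out", "data": {
  "moves": [
    [0,0,0,0,0,0],
    [0,0,0,0,0,0],
    [0,0,0,0,0,0],
    [0,0,0,0,0,0],
    [0,0,0,0,0,0]
  ],
  "jaw": 0.58
}}

```text
time: 31.05
position: [0.6016, 0.1245, 0.038]
tool_rot: [3.142, -0.0, 1.453]
wrist_force: [0.0, 0.5, -0.8]
width: 0.0683
gripper_force: 0.0
```

{"op": "carry_out", "data": {
  "moves": [
    [0,0,0.5,0,0,0],
    [0,0,0.9,0,0,0],
    [0,0,0.9,0,0,0],
    [0,0,0.9,0,0,0],
    [-0.54,-0.82,0,0,0,0]
  ]
}}

```text
time: 31.55
position: [0.5867, 0.0939, 0.1719]
tool_rot: [3.125, -0.003, 1.457]
wrist_force: [0.6, -1.3, -0.1]
width: 0.0687
gripper_force: 0.0
```

{"op": "carry_out", "data": {
  "moves": [
    [-0.54,-0.82,0,0,0,0],
    [-0.54,-0.82,0,0,0,0],
    [-0.54,-0.82,0,0,0,0],
    [-0.54,-0.82,0,0,0,0],
    [-0.54,-0.82,0,0,0,0]
  ]
}}

```text
time: 32.05
position: [0.4711, -0.0733, 0.1662]
tool_rot: [3.141, 0.0, 1.454]
wrist_force: [0.3, 0.4, 0.3]
width: 0.0688
gripper_force: 0.0
```

{"op": "carry_out", "data": {
  "moves": [
    [-0.54,-0.82,0,0,0,0],
    [-0.54,-0.82,0,0,0,0],
    [-0.54,-0.82,0,0,0,0],
    [0,0,0,0,0,0],
    [0,0,0,0,0,0]
  ]
}}

```text
time: 32.55
position: [0.4069, -0.1713, 0.1661]
tool_rot: [3.141, -0.0, 1.45]
wrist_force: [-0.4, 0.5, 0.0]
width: 0.0687
gripper_force: 0.0
```

```bash
python3 - <<'E'
from h import *
q=capture("side"); np.save("s4.npy",q["img"])
for b in brown(q): print(b)
for P in ([.407,-.1698,.022],[.446,-.3545,.022]): print("pred",proj(q,P))
# image shift of each remaining roll vs earlier picture
old=np.load("s3.npy")
for (x,y) in((255,277),(333,323)):
    t=old[y-18:y+18,x-16:x+16]; s=q["img"][y-40:y+40,x-45:x+45]; r=cv2.matchTemplate(s,t,cv2.TM_CCOEFF_NORMED); _,m,_,l=cv2.minMaxLoc(r); print(m,np.array(l)-[29,22])
E
```

```text
(array([256.2, 189.9]), [247, 181, 17, 17, 192])
(array([256.3, 281. ]), [244, 263, 23, 30, 364])
(array([428.6, 297.9]), [416, 283, 28, 28, 527])
(array([332.5, 326.4]), [318, 306, 30, 37, 661])
pred [[254.36979132 277.03799732]]
pred [[331.72113078 323.54885258]]
0.7833278179168701 [0 1]
0.908790647983551 [1 0]
```

Both are unmoved. Next is roll 3 to spindle C.

{"op": "carry_out", "data": {
  "moves": [
    [0,0.02,-0.9,0,0,0],
    [0,0,-0.9,0,0,0],
    [0,0,-0.9,0,0,0],
    [0,0,-0.9,0,0,0],
    [0,0,-0.3,0,0,0]
  ]
}}

```text
time: 33.1
position: [0.4068, -0.1676, 0.0072]
tool_rot: [-3.138, -0.002, 1.456]
wrist_force: [0.7, -0.0, 0.3]
width: 0.0688
gripper_force: 0.0
```

{"op": "carry_out", "data": {
  "moves": [
    [0,0,0,0,0,0],
    [0,0,0,0,0,0],
    [0,0,0,0,0,0],
    [0,0,0,0,0,0],
    [0,0,0,0,0,0]
  ],
  "jaw": -1
}}

```text
time: 33.6
position: [0.4077, -0.1701, 0.0108]
tool_rot: [3.14, 0.001, 1.453]
wrist_force: [0.3, -0.3, -1.2]
width: 0.0531
gripper_force: 25.0
```

{"op": "carry_out", "data": {
  "moves": [
    [0,0,0.4,0,0,0],
    [0,0,0.7,0,0,0],
    [0,0,0.9,0,0,0],
    [0,0,0.9,0,0,0],
    [0,0,0.35,0,0,0]
  ]
}}

```text
time: 34.1
position: [0.4083, -0.1707, 0.1433]
tool_rot: [3.136, 0.003, 1.453]
wrist_force: [-0.1, -0.0, -0.8]
width: 0.0531
gripper_force: 25.0
```

{"op": "carry_out", "data": {
  "moves": [
    [0.66,0.77,0,0,0,0],
    [0.66,0.77,0,0,0,0],
    [0.66,0.77,0,0,0,0],
    [0.66,0.77,0,0,0,0],
    [0.66,0.77,0,0,0,0]
  ]
}}

```text
time: 34.6
position: [0.5398, -0.0146, 0.1406]
tool_rot: [3.141, 0.0, 1.453]
wrist_force: [1.4, -1.2, -1.1]
width: 0.0531
gripper_force: 25.0
```

{"op": "carry_out", "data": {
  "moves": [
    [0.66,0.77,0,0,0,0],
    [0.66,0.75,0,0,0,0],
    [0,0,0,0,0,0],
    [0,0,0,0,0,0],
    [0,0,0,0,0,0]
  ]
}}

```text
time: 35.1
position: [0.5906, 0.0444, 0.1399]
tool_rot: [-3.14, 0.0, 1.453]
wrist_force: [0.1, -0.3, -1.7]
width: 0.0533
gripper_force: 25.0
```

{"op": "carry_out", "data": {
  "moves": [
    [0.01,0,0,0,0,0],
    [0,0,-0.6,0,0,0],
    [0,0,-0.4,0,0,0],
    [0,0,-0.4,0,0,0],
    [0,0,-0.4,0,0,0]
  ]
}}

```text
time: 35.6
position: [0.5919, 0.0437, 0.0676]
tool_rot: [-3.141, 0.0, 1.451]
wrist_force: [0.0, 0.8, -1.0]
width: 0.053
gripper_force: 25.0
```

{"op": "carry_out", "data": {
  "moves": [
    [0,0,-0.3,0,0,0],
    [0,0,-0.3,0,0,0],
    [0,0,-0.15,0,0,0],
    [0,0,0,0,0,0],
    [0,0,0,0,0,0]
  ]
}}

```text
time: 36.1
position: [0.5927, 0.0446, 0.0384]
tool_rot: [3.141, 0.0, 1.453]
wrist_force: [-0.5, -1.6, 0.5]
width: 0.0528
gripper_force: 25.0
```

{"op": "carry_out", "data": {
  "moves": [
    [0,0,0,0,0,0],
    [0,0,0,0,0,0],
    [0,0,0,0,0,0],
    [0,0,0,0,0,0],
    [0,0,0.5,0,0,0]
  ],
  "jaw": 0.58
}}

```text
time: 36.6
position: [0.5903, 0.0451, 0.056]
tool_rot: [-3.136, 0.0, 1.453]
wrist_force: [0.2, 0.1, -0.2]
width: 0.0685
gripper_force: 0.0
```

{"op": "carry_out", "data": {
  "moves": [
    [0,0,0.9,0,0,0],
    [0,0,0.9,0,0,0],
    [0,0,0.9,0,0,0],
    [-0.37,-1,0,0,0,0],
    [-0.37,-1,0,0,0,0]
  ]
}}

```text
time: 37.1
position: [0.5638, -0.0352, 0.1678]
tool_rot: [3.137, 0.001, 1.457]
wrist_force: [-0.0, -0.9, 0.4]
width: 0.0687
gripper_force: 0.0
```

{"op": "carry_out", "data": {
  "moves": [
    [-0.37,-1,0,0,0,0],
    [-0.37,-1,0,0,0,0],
    [-0.37,-1,0,0,0,0],
    [-0.37,-1,0,0,0,0],
    [-0.37,-1,0,0,0,0]
  ]
}}

```text
time: 37.6
position: [0.488, -0.2365, 0.1661]
tool_rot: [3.141, 0.0, 1.453]
wrist_force: [0.3, -0.7, -1.0]
width: 0.0688
gripper_force: 0.0
```

{"op": "carry_out", "data": {
  "moves": [
    [-0.37,-1,0,0,0,0],
    [-0.37,-1,0,0,0,0],
    [-0.37,-1,0,0,0,0],
    [0,0,0,0,0,0],
    [0,0,0,0,0,0]
  ]
}}

```text
time: 38.1
position: [0.4438, -0.3557, 0.1658]
tool_rot: [-3.141, -0.001, 1.451]
wrist_force: [0.5, 0.7, 0.2]
width: 0.0685
gripper_force: 0.0
```

```bash
python3 - <<'E'
from h import *
q=capture("side")
for b in brown(q): print(b)
E
```

```text
(array([258. , 191.9]), [237, 170, 39, 41, 448])
(array([428.6, 298. ]), [416, 283, 27, 28, 522])
(array([332.7, 326.2]), [319, 306, 29, 37, 636])
```

{"op": "carry_out", "data": {
  "moves": [
    [0.05,0.02,-0.9,0,0,0],
    [0,0,-0.9,0,0,0],
    [0,0,-0.9,0,0,0],
    [0,0,-0.9,0,0,0],
    [0,0,-0.3,0,0,0]
  ]
}}

```text
time: 38.65
position: [0.4453, -0.3505, 0.007]
tool_rot: [-3.136, -0.005, 1.456]
wrist_force: [-1.1, 0.9, 0.4]
width: 0.0687
gripper_force: 0.0
```

{"op": "carry_out", "data": {
  "moves": [
    [0,0,0,0,0,0],
    [0,0,0,0,0,0],
    [0,0,0,0,0,0],
    [0,0,0,0,0,0],
    [0,0,0,0,0,0]
  ],
  "jaw": -1
}}

```text
time: 39.15
position: [0.4472, -0.355, 0.0116]
tool_rot: [3.139, 0.002, 1.453]
wrist_force: [0.9, 0.4, 5.4]
width: 0.0543
gripper_force: 25.0
```

{"op": "carry_out", "data": {
  "moves": [
    [0,0,0.4,0,0,0],
    [0,0,0.7,0,0,0],
    [0,0,0.9,0,0,0],
    [0,0,0.9,0,0,0],
    [0,0,0.35,0,0,0]
  ]
}}

```text
time: 39.65
position: [0.4476, -0.3558, 0.144]
tool_rot: [3.137, 0.005, 1.453]
wrist_force: [-0.5, -1.1, -1.8]
width: 0.0544
gripper_force: 25.0
```

{"op": "carry_out", "data": {
  "moves": [
    [0.42,1,0,0,0,0],
    [0.42,1,0,0,0,0],
    [0.42,1,0,0,0,0],
    [0.42,1,0,0,0,0],
    [0.42,1,0,0,0,0]
  ]
}}

```text
time: 40.15
position: [0.5306, -0.1528, 0.1405]
tool_rot: [3.141, 0.0, 1.453]
wrist_force: [0.4, -0.4, -1.9]
width: 0.0542
gripper_force: 25.0
```

{"op": "carry_out", "data": {
  "moves": [
    [0.42,1,0,0,0,0],
    [0.42,1,0,0,0,0],
    [0.42,0.97,0,0,0,0],
    [0,0,0,0,0,0],
    [0,0,0,0,0,0]
  ]
}}

```text
time: 40.65
position: [0.5806, -0.0346, 0.1402]
tool_rot: [-3.141, 0.001, 1.456]
wrist_force: [-0.8, -0.8, -1.2]
width: 0.0539
gripper_force: 25.0
```

{"op": "carry_out", "data": {
  "moves": [
    [0.02,-0.02,0,0,0,0],
    [0,0,-0.6,0,0,0],
    [0,0,-0.4,0,0,0],
    [0,0,-0.4,0,0,0],
    [0,0,-0.4,0,0,0]
  ]
}}

```text
time: 41.15
position: [0.5825, -0.0369, 0.0685]
tool_rot: [3.139, -0.003, 1.448]
wrist_force: [1.5, 7.2, 4.1]
width: 0.0539
gripper_force: 25.0
```

{"op": "carry_out", "data": {
  "moves": [
    [0,0,-0.3,0,0,0],
    [0,0,-0.3,0,0,0],
    [0,0,-0.15,0,0,0],
    [0,0,0,0,0,0],
    [0,0,0,0,0,0]
  ]
}}

```text
time: 41.65
position: [0.5824, -0.0369, 0.039]
tool_rot: [3.139, -0.002, 1.449]
wrist_force: [2.1, 5.7, 2.4]
width: 0.0538
gripper_force: 25.0
```

{"op": "carry_out", "data": {
  "moves": [
    [0,0,0,0,0,0],
    [0,0,0,0,0,0],
    [0,0,0,0,0,0],
    [0,0,0,0,0,0],
    [0,0,0.5,0,0,0]
  ],
  "jaw": 0.58
}}

```text
time: 42.15
position: [0.5794, -0.0364, 0.056]
tool_rot: [-3.136, -0.001, 1.452]
wrist_force: [-0.2, -1.0, 0.5]
width: 0.0684
gripper_force: 0.0
```

{"op": "carry_out", "data": {
  "moves": [
    [0,0,0.9,0,0,0],
    [0,0,0.9,0,0,0],
    [0,0,0.9,0,0,0],
    [-0.9,-0.2,0.5,0,0,0],
    [-0.9,-0.2,0.5,0,0,0]
  ]
}}

```text
time: 42.65
position: [0.5095, -0.0528, 0.2073]
tool_rot: [3.14, 0.001, 1.454]
wrist_force: [-0.2, -0.7, 0.3]
width: 0.0692
gripper_force: 0.0
```

{"op": "carry_out", "data": {
  "moves": [
    [-0.9,0,0.5,0,0,0],
    [-0.3,1,0.5,0,0,0],
    [-0.3,1,0,0,0,0],
    [-0.2,1,0,0,0,0],
    [0,0,0,0,0,0]
  ]
}}

```text
time: 43.15
position: [0.4391, 0.0711, 0.2462]
tool_rot: [-3.14, -0.001, 1.458]
wrist_force: [-0.8, -0.7, -0.5]
width: 0.0687
gripper_force: 0.0
```

```bash
python3 - <<'E'
from h import *
q=capture("side"); p=capture("top")
a=cv2.resize(q["img"][150:290,200:360],None,fx=2.5,fy=2.5,interpolation=cv2.INTER_CUBIC); b=cv2.resize(p["img"][150:290,150:370],(400,255),interpolation=cv2.INTER_CUBIC)
m=np.zeros((605,400,3),np.uint8); m[:350]=a; m[350:]=b; cv2.imwrite("pics/v5.png",m[:600,...,::-1])
E
```

```text
(no output)
```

View pics/v5.png

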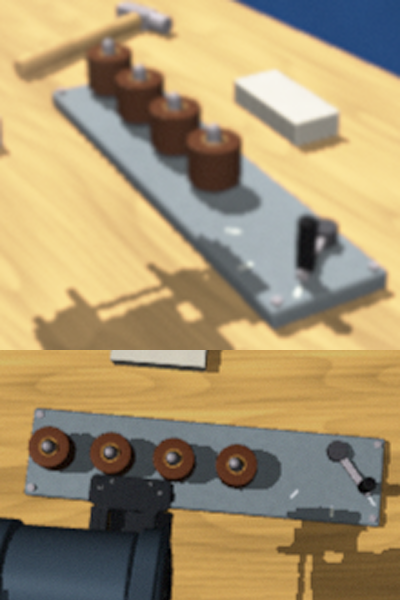

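All four rolls sit upright on the spindles, and the lever is still at the right-hand mark (side crop knob at 307,245). I'll check the roll heights numerically.

```bash
python3 - <<'E'
from h import *
q=capture("side"); I=q["img"].astype(int); r,g,b=I[...,0],I[...,1],I[...,2]
m=(r>1.55*g)&(r<150)&(r>35)
T=np.linspace(0,2*np.pi,60)
for n,y in zip("ABCD",(.17,.09,.01,-.07)):
    out=[]
    for dz in(0,.006):
        P=np.array([[.027*np.cos(t),y+.027*np.sin(t),z+dz] for t in T for z in(.028,.072)])@R.from_euler('z',V[2]).as_matrix().T+[V[0],V[1],0]
        u=proj(q,P); out.append(np.r_[u.min(0),u.max(0)].round(1))
    x0,y0,x1,y1=out[0]; cx=int((x0+x1)/2); col=m[int(y0)-8:int(y1)+10,cx-3:cx+4].sum(1)>2; rows=np.where(col)[0]+int(y0)-8
    print(n,out,"observed rows",rows.min(),rows.max())
E
```

```text
A [array([233.3, 166.9, 252.6, 188.5]), array([233.2, 165. , 252.6, 186.6])] observed rows 174 185
B [array([245.2, 176.7, 265.3, 199.7]), array([245.1, 174.7, 265.3, 197.8])] observed rows 184 197
C [array([258.5, 187.6, 279.5, 212.3]), array([258.4, 185.6, 279.6, 210.3])] observed rows 196 210
D [array([273.4, 199.9, 295.9, 226.6]), array([273.4, 197.8, 295.9, 224.4])] observed rows 209 224
```

{"op": "carry_out", "data": {
  "moves": [
    [0.4,-0.99,0,0,0,0],
    [0.4,-0.99,0,0,0,0],
    [0.4,-0.99,0,0,0,0],
    [0.4,-0.99,0,0,0,0],
    [0.4,-0.99,0,0,0,0]
  ],
  "jaw": 0
}}

```text
time: 43.8
position: [0.522, -0.1341, 0.2457]
tool_rot: [-3.141, 0.0, 1.451]
wrist_force: [-0.4, -0.9, 0.2]
width: 0.0453
gripper_force: 0.0
```

{"op": "carry_out", "data": {
  "moves": [
    [0.4,-0.99,0,0,0,0],
    [0.4,-0.99,0,0,0,0],
    [0,0,-0.9,0,0,0],
    [0,0,-0.9,0,0,0],
    [0,0,-0.4,0,0,0]
  ]
}}

```text
time: 44.3
position: [0.5512, -0.2112, 0.1542]
tool_rot: [-3.136, -0.002, 1.45]
wrist_force: [-0.5, -0.3, -0.7]
width: 0.0435
gripper_force: 0.0
```

{"op": "carry_out", "data": {
  "moves": [
    [0,0.05,-0.9,0,0,0],
    [0,0,-0.9,0,0,0],
    [0,0,-0.9,0,0,0],
    [0,0,-0.1,0,0,0],
    [0,0,0,0,0,0]
  ]
}}

```text
time: 44.8
position: [0.5528, -0.2086, 0.045]
tool_rot: [-3.139, -0.001, 1.451]
wrist_force: [-0.1, -1.1, 1.0]
width: 0.0431
gripper_force: 0.0
```

{"op": "carry_out", "data": {
  "moves": [
    [0,0,0,0,0,0],
    [0,0,0,0,0,0],
    [0,0,0,0,0,0],
    [0,0,0,0,0,0],
    [0,0,0,0,0,0]
  ],
  "jaw": -1,
  "squeeze": 20
}}

```text
time: 45.3
position: [0.5526, -0.2075, 0.0471]
tool_rot: [-3.14, 0.001, 1.454]
wrist_force: [-3.5, -1.3, 5.6]
width: 0.0175
gripper_force: 20.0
```

{"op": "carry_out", "data": {
  "moves": [
    [-0.13,0.23,0,0,0,0],
    [-0.08,0.25,0,0,0,0],
    [-0.04,0.26,0,0,0,0],
    [0.01,0.26,0,0,0,0],
    [0,0,0,0,0,0]
  ]
}}

```text
time: 45.8
position: [0.5433, -0.1672, 0.0471]
tool_rot: [-3.141, 0.001, 1.454]
wrist_force: [-3.5, -1.9, 5.5]
width: 0.0176
gripper_force: 20.0
```

{"op": "carry_out", "data": {
  "moves": [
    [0,0,0,0,0,0],
    [0,0,0,0,0,0],
    [0,0,0,0,0,0],
    [0,0,0,0,0,0],
    [0,0,0,0,0,0]
  ]
}}

```text
time: 46.3
position: [0.5433, -0.1675, 0.0471]
tool_rot: [-3.141, 0.0, 1.453]
wrist_force: [-2.7, -0.5, 5.3]
width: 0.017
gripper_force: 20.0
```

{"op": "carry_out", "data": {
  "moves": [
    [0,0,0,0,0,0],
    [0,0,0,0,0,0],
    [0,0,0,0,0,0],
    [0,0,0.5,0,0,0],
    [0,0,0.9,0,0,0]
  ],
  "jaw": 0
}}

```text
time: 46.8
position: [0.5422, -0.1665, 0.1002]
tool_rot: [-3.136, -0.002, 1.453]
wrist_force: [-0.2, -0.4, -0.7]
width: 0.0422
gripper_force: 0.0
```

{"op": "carry_out", "data": {
  "moves": [
    [0,0,0.9,0,0,0],
    [0,0,0.9,0,0,0],
    [-0.9,0.4,0.5,0,0,0],
    [-0.9,0.8,0,0,0,0],
    [-0.5,0.9,0,0,0,0]
  ]
}}

```text
time: 47.3
position: [0.4498, -0.0828, 0.1946]
tool_rot: [-3.142, -0.0, 1.451]
wrist_force: [0.6, 1.2, 0.4]
width: 0.0434
gripper_force: 0.0
```

{"op": "carry_out", "data": {
  "moves": [
    [0,1,0,0,0,0],
    [0,1,0,0,0,0],
    [0,1,0,0,0,0],
    [0,1,0,0,0,0],
    [0,0.5,0,0,0,0]
  ]
}}

```text
time: 47.8
position: [0.4515, 0.0993, 0.1941]
tool_rot: [3.142, -0.001, 1.456]
wrist_force: [-0.5, -0.3, -0.1]
width: 0.0431
gripper_force: 0.0
```

```bash
python3 - <<'E'
from h import *
p=capture("top"); q=capture("side")
a=cv2.resize(p["img"][195:255,310:370],(400,400),interpolation=cv2.INTER_CUBIC); b=cv2.resize(q["img"][225:285,287:347],(400,400),interpolation=cv2.INTER_CUBIC)
cv2.imwrite("pics/l6.png",np.hstack([a,b])[...,::-1]); k=400/60
for j in(.5,.7,.9):
    an=np.pi-(j-.7); w=np.array([[HG[0]+.06*np.cos(an),HG[1]+.06*np.sin(an),.08]])@R.from_euler('z',V[2]).as_matrix().T+[V[0],V[1],0]
    print(j,((proj(p,w)-[310,195])*k).round(),((proj(q,w)-[287,225])*k+[400,0]).round())
E
```

```text
0.5 [[207. 215.]] [[552.  52.]]
0.7 [[172. 216.]] [[528.  35.]]
0.9 [[138. 209.]] [[511.  17.]]
```

View pics/l6.png

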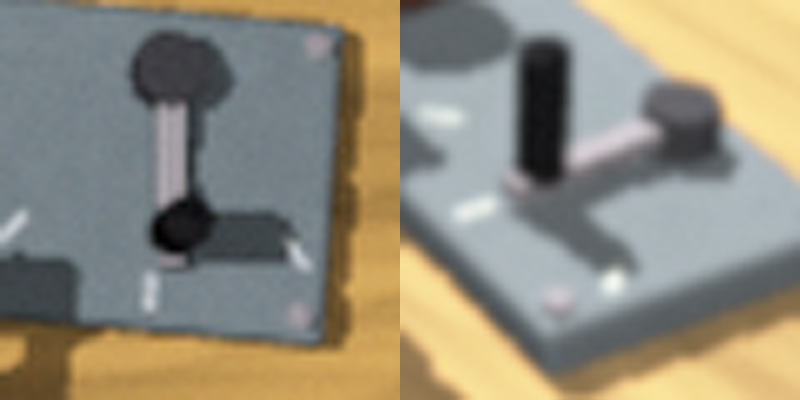

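The knob top at (184,222) left and (544,47) right gives j≈0.6, which is too close to the 0.58 limit. I'll re-grip and nudge about 5 mm towards the spindles.

{"op": "carry_out", "data": {
  "moves": [
    [0,-0.95,0,0,0,0],
    [0,-0.95,0,0,0,0],
    [0.2,-0.95,0,0,0,0],
    [0.5,-0.95,0,0,0,0],
    [0.5,-0.95,0,0,0,0]
  ]
}}

```text
time: 48.4
position: [0.5, -0.0961, 0.1941]
tool_rot: [3.141, 0.0, 1.452]
wrist_force: [0.7, 0.1, 0.1]
width: 0.0433
gripper_force: 0.0
```

{"op": "carry_out", "data": {
  "moves": [
    [0.55,-0.95,0,0,0,0],
    [0.56,-0.95,0,0,0,0],
    [0,0,0,0,0,0],
    [0,0,-0.9,0,0,0],
    [0,0,-0.9,0,0,0]
  ]
}}

```text
time: 48.9
position: [0.5448, -0.1712, 0.1221]
tool_rot: [3.139, 0.001, 1.452]
wrist_force: [-0.5, -0.2, -0.1]
width: 0.0434
gripper_force: 0.0
```

{"op": "carry_out", "data": {
  "moves": [
    [0,0,-0.9,0,0,0],
    [0,0,-0.9,0,0,0],
    [0,0,-0.08,0,0,0],
    [0,0,0,0,0,0],
    [0,0,0,0,0,0]
  ]
}}

```text
time: 49.4
position: [0.5454, -0.1703, 0.0484]
tool_rot: [3.139, 0.001, 1.453]
wrist_force: [0.4, -0.1, 1.1]
width: 0.0434
gripper_force: 0.0
```

{"op": "carry_out", "data": {
  "moves": [
    [0,0,0,0,0,0],
    [0,0,0,0,0,0],
    [0,0,0,0,0,0],
    [0,0,0,0,0,0],
    [0,0,0,0,0,0]
  ],
  "jaw": -1
}}

```text
time: 49.9
position: [0.5431, -0.1691, 0.0473]
tool_rot: [-3.139, -0.0, 1.454]
wrist_force: [-4.1, 0.3, 5.2]
width: 0.0175
gripper_force: 20.0
```

{"op": "carry_out", "data": {
  "moves": [
    [0,0.07,0,0,0,0],
    [0,0.07,0,0,0,0],
    [0,0,0,0,0,0],
    [0,0,0,0,0,0],
    [0,0,0,0,0,0]
  ]
}}

```text
time: 50.4
position: [0.5434, -0.1644, 0.0473]
tool_rot: [-3.14, 0.001, 1.453]
wrist_force: [-4.4, -3.1, 6.0]
width: 0.0175
gripper_force: 20.0
```

{"op": "carry_out", "data": {
  "moves": [
    [0,0,0,0,0,0],
    [0,0,0,0,0,0],
    [0,0,0,0,0,0],
    [0,0,0.5,0,0,0],
    [0,0,0.9,0,0,0]
  ],
  "jaw": 0
}}

```text
time: 50.9
position: [0.5427, -0.1628, 0.1009]
tool_rot: [-3.136, -0.003, 1.453]
wrist_force: [0.3, -0.5, -0.5]
width: 0.0418
gripper_force: 0.0
```

{"op": "carry_out", "data": {
  "moves": [
    [0,0,0.9,0,0,0],
    [0,0,0.9,0,0,0],
    [-0.9,0.4,0.5,0,0,0],
    [-0.9,0.8,0,0,0,0],
    [-0.5,0.9,0,0,0,0]
  ]
}}

```text
time: 51.4
position: [0.4503, -0.0791, 0.1954]
tool_rot: [3.142, -0.0, 1.451]
wrist_force: [1.1, 1.4, 0.6]
width: 0.0438
gripper_force: 0.0
```

{"op": "carry_out", "data": {
  "moves": [
    [0,1,0,0,0,0],
    [0,1,0,0,0,0],
    [0,1,0,0,0,0],
    [0,1,0,0,0,0],
    [0,0.5,0,0,0,0]
  ]
}}

```text
time: 51.9
position: [0.4519, 0.103, 0.1948]
tool_rot: [3.141, -0.001, 1.456]
wrist_force: [-0.4, -0.3, 0.3]
width: 0.0436
gripper_force: 0.0
```

```bash
python3 - <<'E'
from h import *
p=capture("top"); q=capture("side")
a=cv2.resize(p["img"][195:255,310:370],(400,400),interpolation=cv2.INTER_CUBIC); b=cv2.resize(q["img"][225:285,287:347],(400,400),interpolation=cv2.INTER_CUBIC)
c=cv2.resize(q["img"][150:250,120:320],(400,200)); d=cv2.resize(p["img"][175:275,150:350],(400,200))
cv2.imwrite("pics/l7.png",np.vstack([np.hstack([a,b]),np.hstack([c,d])])[...,::-1])
print(get_obs()["dq"].round(3))
E
```

```text
[-0.057  0.002  0.003 -0.031 -0.004 -0.032]
```

View pics/l7.png

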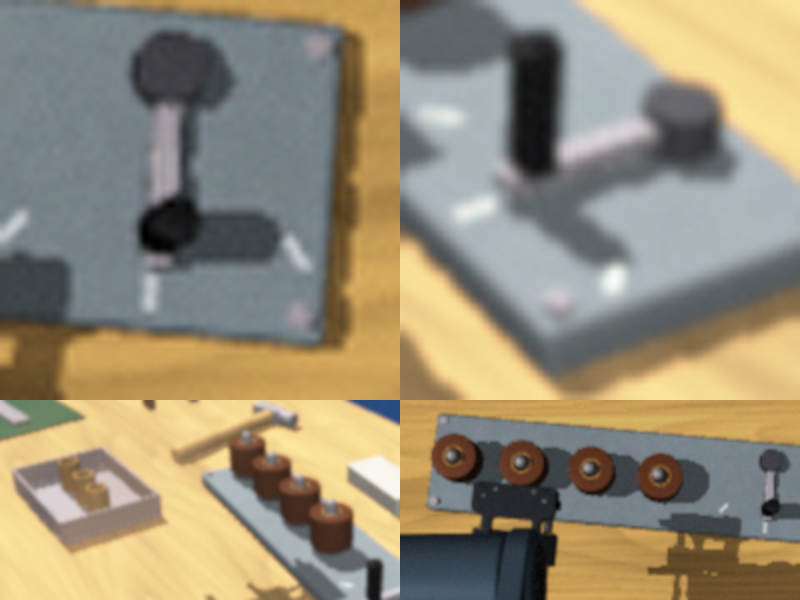

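The knob top (171,220) and lever end (157,262) line up with the middle mark (150,292). The rolls are home and the cores are in the tray, so I'm handing in.

{"op": "carry_out", "data": {
  "moves": [
    [0,0,0,0,0,0],
    [0,0,0,0,0,0],
    [0,0,0,0,0,0],
    [0,0,0,0,0,0],
    [0,0,0,0,0,0]
  ]
}}

```text
time: 52.5
position: [0.4525, 0.0994, 0.1948]
tool_rot: [-3.142, 0.0, 1.452]
wrist_force: [-0.6, -0.5, 0.5]
width: 0.0438
gripper_force: 0.0
```

```bash
python3 -c "
from station import *
print(finish_job())"
```

```text
the job is handed in; nothing more can be done
None
```

I handed the job in at about 52 s with no verdict returned: in the last pictures the three cores are in the tray, the four rolls are home on their spindles, and the lever points at the middle mark (about 0.67 rad); the brake was released first and the jar, hammer and brick were not touched.

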